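Close the twist-lock canister over its inner pot

ROBOT

A 6-joint arm with a two-finger parallel gripper is mounted at the origin on the work surface; the furniture and walls round the work are solid. World frame = base frame: x ahead of the robot, y to its left, z up, the work surface at z = 0. Lengths are in m, angles in rad, forces in N, time in s.
With the tool pointing down it reaches from about 0.25 to 0.725 m from the base axis. Payload 4 kg.
Tool frame: the origin (TCP) lies midway between the tips of the shut fingers; the grasp point (between the pads) lies grip_point_offset behind it (grip_point_offset is the distance from the TCP to the grasp point, in m); z points along the fingers, y is the line along which they close (so a half turn about z gives the same grasp; the last joint's range is limited). The gripper opens to 85 mm and grips with 20 to 120 N. Pads are 22 mm wide; open, the fingers measure 114 mm over their backs; the gripper's body (76 mm by 85 mm) begins 54 mm behind the grasp point. The pads swing forward as they close: fully open they stand 13 mm farther back than shut.
Start: joints at [1.141, 0.241, 0.005, 1.335, 0, 1.571], TCP at [0.208, 0.455, 0.231] pointing down, gripper open.
Joint ranges: [-2.72, 2.72], [-1.05, 1.87], [-1.09, 1.28], [-1.99, 2.15], [-1.42, 1.44], [-3.14, 3.14]. Speed limits (rad/s): [2.79, 2.79, 3.14, 3.14, 3.14, 3.14].

INTERFACE

Orientations are given as a unit quaternion [x, y, z, w].
In Python, from workcell import * gives the robot as it stands. The module is installed in compiled form; this text tells all that it offers.
- The arm moves only by the tool arm_command, never from a script. Its arguments are lists of equal length, an entry for each row: "slide": the shift along the tool's x, y, z in cm, a list of three; "spin": the turn about the tool's z in degrees. A call has exactly 5 rows; each row is the pose to reach, as a shift and turn from the pose commanded when the call began, along the tool's axes at that moment; what a row does not reach only later rows make up. A row lasts 1/8 s, in which the tool goes at most 62.5 mm and 10.7 degrees, less where a joint would pass 70% of its speed; a pose out of reach is approached as far as the arm can. A call with a gripper value outside its range is refused whole. "jaw" is the finger opening in cm, from 0 to 8.54, set as the call begins (left out, the last holds). The fingers move at their own pace and stop on an object; the grip force is fixed at half the most. Time passes only in rows, so rows that repeat a pose let the fingers close, or fill a call up. It gives the time, the measured TCP pose, the force, the opening and the grip force at its end, in the units of the state.
- get_obs(): the state, without advancing time (a new reading comes with each control period).
- camera(name): name is "side" or "top" or "wrist"; returns a dict with "pixels" (420x560x3 uint8, red, green, blue), "range_z" (420x560 float32, m along the optical axis (not along the pixel's ray), 0 where there is no reading), "intrinsics" (3x3 intrinsics, pixels), "k1" (the pictures are not rectified: a ray, as slopes to the right and down, at radius r is drawn at 1 + k1 r^2 times it, then the intrinsics apply), "rvec" (rotation vector, rad) and "tvec" (3), from world to camera coordinates, as OpenCV has them. Camera axes: x right, y down, z forward; pixel columns grow to the right and rows downward; lengths in m; the calibration is good to about 2 mm. A picture is of the moment at which its call begins.
- job_done(): hands the job in; it is judged then, once.
Trained networks look in a picture, given as the dict that the camera call returned (one of the last four; its "shot" number tells which), for a name from the list of things; names that differ only in an ending like _2 or _b are one class to them, and where a whole thing is asked for, a point or a joint stands for the part that bears it (a point fixed in the world has none). Each returns a list of dicts, best first, with "confidence" (0 to 1); they miss things now and then, are a little off and sometimes report something else, mostly with a low value. They report only what shows in the picture. A call takes as long as a camera call.
- recognise(picture, thing): "centre" ([column, row] in pixels, amid what is visible of it).
- landmark_of(picture, thing): "centre" ([column, row] in pixels: a listed point, or the origin of a listed thing).
The state is a dict: "clock": time; "joint_pos": joint angles; "joint_vel": joint speeds; "tau": joint torques, N m; "eef_pos": TCP position; "tool_rot": TCP orientation; "ft_force": force on the tool from outside, world axes, zero at the start; "ft_torque": the same for the moment, N m; "grip_width": finger opening in m; "grasp_force": force on a finger pad.
Only numpy, scipy, OpenCV 4.12 (cv2) and the standard library are available. Lean on these libraries where they do the work, as an engineer would, in place of code of your own. Each camera call takes 0.05 s, during which the arm holds its last target. There are 200 camera calls.

TASK

The leaning canister still stands open with the smaller white pot nested in its lower half. Put the loose metal cover over the pot so that the two side pins enter the cover's slots and its rim sits fully home on the lower half, then turn it clockwise by its bar handle until it stops, so that it is locked, and let go. Leave the glass beaker, the white bottle and the vials standing where they are.

Things in the scene. Friction and masses are not known exactly. Their poses are not given: they have to be found in the camera images.
- cover_shell: The loose cover: a hollow plain aluminium cup, mouth down on the table, 90 mm outside and 80 mm inside diameter, 80 mm tall to its flat closed end, about 0.3 kg, with a bar handle on that end. Origin: centre of the open rim; z points from rim to handle; x runs along the bar, y across it. It is the same after half a turn.
- cover_handle (a point): On the cover's axis, 104 mm from the rim: where to grip the black bar handle, which is 64 mm long (cover x), 16 mm thick (cover y) and stands from 80 to 118 mm above the rim.
- cover_slot (a point): Mouth at the rim of one of two L-shaped slots through the cover's wall, below each end of the bar (cover +x and -x). Mouth 20 mm wide, 26 mm high; from it a level leg, 10 to 26 mm above the rim, runs anticlockwise round the wall seen from the handle. Once the pins are in, the cover can turn clockwise by 60 degrees to the stop.
- base_shell: Fixed lower half of the canister, in a grey cradle, axis leaning 27 degrees from vertical, roughly towards the robot. Origin: centre of the flat shoulder (92 mm diameter, 97 mm above the table) on which the cover's rim sits when home; z along the axis, up; y level, through the two pins. On the shoulder a neck, 74 mm diameter, 30 mm high. It cannot turn.
- base_pin (a point): Tip of one of the two steel pins, 9 mm diameter, that stick out of the neck at base +y and -y, 18 mm above the shoulder, to 49 mm from the axis. The cover goes on with its bar parallel to the line through the pins (base y) and is locked 60 degrees clockwise (seen from the handle) from there.
- pot_top (a point): Top of the nested white pot, fixed in the lower half: 62 mm diameter with a rounded top, 61 mm above the shoulder on the canister's axis.
- beaker: Loose bystander: clear 250 ml beaker, 85 mm tall, 72 mm wide, origin at the centre of its underside. To be left alone.
- white_bottle: Loose bystander: white plastic bottle, 129 mm tall, 71 mm in diameter, origin at the centre of its underside. To be left alone.
- flip_vial_0: Loose bystander: clear plastic vial with flip lid, 90 mm tall, 63 mm wide, origin at the centre of its underside. To be left alone. (A second vial like it, far left at the back, is fixed.)

How it is judged:
By the outcome, as a careful person would: the job done as asked, in the order asked, and still so for the second after the job is handed in, with the robot touching nothing.
It also fails if it takes over 48 s, if anything falls off the work surface, if the arm or the gripper's body presses on something with over 40 N, if the wrist force passes 120 N, or if a joint passes its speed limit or range.

## Working session

There is one attempt and no reset: what is moved stays moved. The work goes in short steps, Python scripts to look and compute and a tool call to move; the robot and the scene stay as the last step left them, time stands still between calls to the robot, and variables do not carry over. Pictures are saved under pics/ and viewed, at most 13 in all, crops included, and the job is handed in when it is done.

Besides the shell and the picture viewer there is one more tool, called after ">>>" by a JSON object that holds its "api" and its "payload". arm_command: Moves the arm, as the interface text tells. Its arguments: {"type":"object","properties":{"slide":{"type":"array","items":{"type":"array","items":{"type":"number"}}},"spin":{"type":"array","items":{"type":"number"}},"jaw":{"type":"number"}},"required":["slide","spin"]}

```bash
mkdir -p pics
cat > h.py <<'E'
from workcell import *
import numpy as np, cv2
from scipy.spatial.transform import Rotation as R
def ray(p,uv):
    K=np.array(p["intrinsics"]);k=p["k1"]
    s=cv2.undistortPoints(np.array([[uv]],float),K,np.array([k,0,0,0,0.])).ravel()
    return np.array([s[0],s[1],1.])
def cam(p):
    return R.from_rotvec(np.ravel(p["rvec"])).as_matrix(),np.ravel(p["tvec"])
def pt(p,uv,z=None):
    if z is None: z=p["range_z"][int(round(uv[1])),int(round(uv[0]))]
    M,t=cam(p); return M.T@(ray(p,uv)*z-t)
def cloud(p):
    h,w=p["range_z"].shape
    u,v=np.meshgrid(np.arange(w),np.arange(h))
    s=cv2.undistortPoints(np.stack([u,v],-1).reshape(-1,1,2).astype(float),np.array(p["intrinsics"]),np.array([p["k1"],0,0,0,0.])).reshape(h,w,2)
    M,t=cam(p);z=p["range_z"][...,None]
    P=np.concatenate([s*z,z],-1)-t
    P=P@M; P[p["range_z"]==0]=np.nan
    return P
def tri(ps,uvs):
    A=np.zeros((3,3));b=np.zeros(3)
    for p,uv in zip(ps,uvs):
        M,t=cam(p);c=-M.T@t;d=M.T@ray(p,uv);d/=np.linalg.norm(d);Q=np.eye(3)-np.outer(d,d);A+=Q;b+=Q@c
    return np.linalg.solve(A,b)
def proj(p,X):
    K=np.array(p["intrinsics"]);return cv2.projectPoints(np.array([X],float),np.ravel(p["rvec"]).astype(float),np.ravel(p["tvec"]).astype(float),K,np.array([p["k1"],0,0,0,0.]))[0].reshape(-1,2)
E
cat > a.py <<'E'
from h import *
o=get_obs();print(o["clock"],o["eef_pos"],o["tool_rot"],o["ft_force"],o["grip_width"])
try: print(grip_point_offset)
except Exception as e: print(e)
for n in ["side","top"]:
    p=camera(n);cv2.imwrite(f"pics/{n}0.png",p["pixels"][...,::-1])
    M,t=cam(p);print(n,"cam at",-M.T@t,"fwd",M[2],p["k1"])
    for th in ["cover_shell","cover_handle","cover_slot","base_shell","base_pin","pot_top","beaker","white_bottle","flip_vial_0"]:
        for d in landmark_of(p,th)[:3]:
            if d["confidence"]>.2: print(th,np.round(d["centre"],1),round(d["confidence"],2),np.round(pt(p,d["centre"]),3))
E
python3 a.py
```

```text
0.0 [0.20807713 0.45394711 0.23042015] [ 2.13254962e-01  9.76996030e-01 -1.01114336e-03 -2.38118052e-04] [-0.09509745  0.6628287  -0.06079786] 0.08531590045777004
0.0187
side cam at [ 0.32177848 -0.92111299  0.81758509] fwd [ 0.12713222  0.80843836 -0.57468672] 0.01474160312062107
cover_shell [257.7 207. ] 0.74 [0.436 0.166 0.066]
cover_handle [255.1 182.1] 0.77 [0.439 0.245 0.103]
cover_slot [272.1 206.1] 0.72 [ 0.492  0.262 -0.003]
base_shell [295.1 230.6] 0.56 [ 0.506 -0.039  0.126]
base_pin [290.4 216.8] 0.82 [ 0.498 -0.015  0.152]
pot_top [289.2 215.7] 0.79 [ 0.496 -0.012  0.154]
beaker [257.6 227.5] 0.91 [0.427 0.103 0.039]
white_bottle [333.  319.7] 0.61 [ 0.552 -0.259  0.036]
flip_vial_0 [281.2 332. ] 0.74 [ 0.434 -0.268  0.029]
top cam at [0.37330246 0.06035255 0.9784886 ] fwd [ 0.15283587  0.01968698 -0.98805547] -0.0722474830528543
cover_shell [207.9 245.5] 0.82 [0.439 0.238 0.079]
cover_handle [199.2 239.5] 0.7 [0.449 0.249 0.12 ]
cover_handle [206.3 232.3] 0.42 [0.469 0.243 0.078]
cover_slot [318.1 208.1] 0.64 [ 0.511 -0.008  0.157]
cover_slot [209.5 230. ] 0.57 [0.475 0.235 0.079]
base_shell [315.  206.8] 0.73 [ 0.514 -0.001  0.157]
base_pin [294.3 204.8] 0.77 [0.544 0.039 0.01 ]
pot_top [317. 216.] 0.98 [ 0.495 -0.006  0.152]
beaker [249.7 251.2] 0.95 [0.429 0.148 0.021]
white_bottle [399.8 196.6] 0.9 [0.373 0.06  0.978]
flip_vial_0 [411.1 247.4] 0.77 [0.373 0.06  0.978]
```

Run:
```python
import cv2
a=cv2.imread("pics/side0.png");b=cv2.imread("pics/top0.png")
a=cv2.resize(a[140:360,190:400],None,fx=2.6,fy=2.6);b=cv2.resize(b[150:310,150:450],None,fx=2.6,fy=2.6)
cv2.imwrite("pics/side0c.png",a);cv2.imwrite("pics/top0c.png",b);print(a.shape,b.shape)
```

```text
(572, 546, 3) (416, 780, 3)
```

View pics/side0c.png

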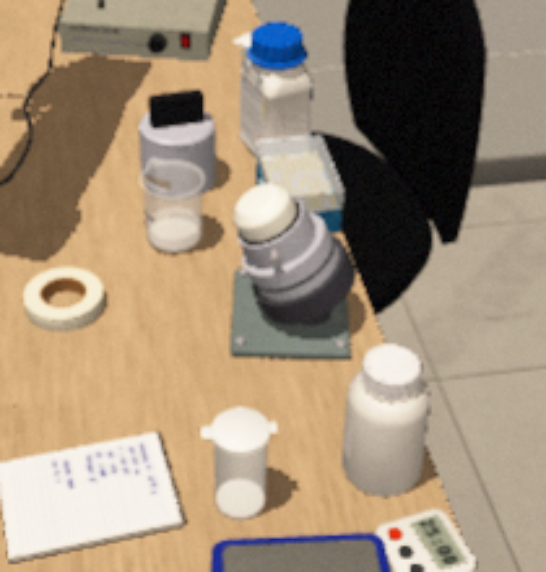

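View pics/top0c.png

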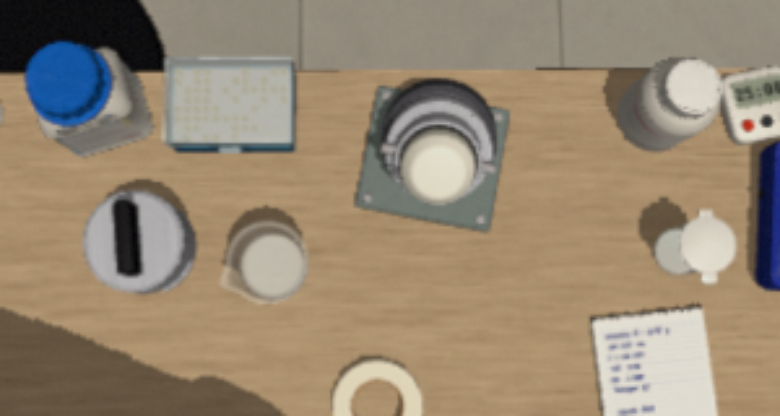

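The side view shows the cover at about (177,150) in the crop with the beaker in front of it, and the open canister with its pot at (285,250). In the top view the cover is at (138,240) with its bar roughly along world x. The canister is at (440,160), with pins near (390,150) and (488,165). Next I'll fit the poses from the depth clouds.

```bash
cat > fit.py <<'E'
from h import *
from scipy.optimize import least_squares
def axes(psi,tilt=np.radians(27)):
    lean=np.array([np.cos(psi),np.sin(psi),0]); z=np.cos(tilt)*np.array([0,0,1])+np.sin(tilt)*lean
    y=np.cross([0,0,1],lean); y=-y  # y level; (symmetric)
    return np.stack([np.cross(y,z),y,z],1)
def cyl(s,r,R0,a,b):
    d=np.stack([r-R0,np.abs(s-(a+b)/2)-(b-a)/2],-1)
    return np.minimum(d.max(-1),0)+np.linalg.norm(np.maximum(d,0),axis=-1)
def res(q,P):
    A=axes(q[2]);L=(P-[q[0],q[1],.097])@A
    s=L[:,2];r=np.hypot(L[:,0],L[:,1])
    d=np.minimum(cyl(s,r,.037,-.02,.03),cyl(s,r,.031,0,.061)); d=np.minimum(d,cyl(s,r,.046,-.02,0))
    w=(s>.003)&(s<.048)|(s>.058)&(r<.01)
    return d,w
if __name__=="__main__":
    C={n:cloud(camera(n)) for n in ["top","side"]}
    q=np.array([.525,-.01,np.pi])
    for use in (["top"],["side"],["top","side"]):
        P=np.concatenate([C[n].reshape(-1,3) for n in use]);P=P[~np.isnan(P[:,0])]
        q=np.array([.525,-.01,np.pi])
        for it in range(8):
            A=axes(q[2]);L=(P-[q[0],q[1],.097])@A
            near=(np.hypot(L[:,0],L[:,1])<.045)&(L[:,2]<.075)
            d,w=res(q,P);m=near&w&(abs(d)<.012)
            q=least_squares(lambda x:res(x,P[m])[0],q,loss="soft_l1",f_scale=.002).x
        d,_=res(q,P[m]);print(use,q,m.sum(),np.std(d),np.mean(d))
    T=C["top"].reshape(-1,3)
    for n in C:
        T=C[n].reshape(-1,3)
        m=(np.hypot(T[:,0]-.44,T[:,1]-.245)<.06)
        H=T[m&(T[:,2]>.108)&(T[:,2]<.13)];D=T[m&(T[:,2]>.072)&(T[:,2]<.088)]
        c,(w,h),a=cv2.minAreaRect((H[:,:2]*1000).astype(np.float32))
        u,s,v=np.linalg.svd(H[:,:2]-H[:,:2].mean(0));print(n,"bar",len(H),c,w,h,a,"mean",H.mean(0),"dir",np.degrees(np.arctan2(v[0,1],v[0,0])))
        cc,rr=cv2.minEnclosingCircle((D[:,:2]*1000).astype(np.float32));print("disk",cc,rr,len(D),D[:,2].mean())
E
python3 fit.py
python3 - <<'E'
from h import *
o=get_obs();print(R.from_quat(o["tool_rot"]).as_matrix().round(4))
p=camera("top");s=camera("side")
for th in ["base_pin","cover_slot"]:
  for c in (p,s):
    print(th,[(np.round(d["centre"],1),round(d["confidence"],2)) for d in landmark_of(c,th)])
E
```

```text
['top'] [ 0.52045041 -0.01248432  2.93179968] 433 0.0015696682322875934 -0.0001384745654194726
['side'] [ 0.5186763  -0.01244695  2.9726643 ] 482 0.0016181477169915938 -0.0002476861097800591
['top', 'side'] [ 0.51969678 -0.01262027  2.94795982] 910 0.001667078317780792 -0.00013102490452250796
top bar 221 (446.3122253417969, 254.04469299316406) 62.38765335083008 16.387855529785156 6.234265327453613 mean [0.44592954 0.25314046 0.11655044] dir -174.61446879374344
disk (446.5621032714844, 254.59239196777344) 45.36845397949219 911 0.07911386821626469
side bar 95 (444.8403015136719, 253.01283264160156) 60.95165252685547 21.0424747467041 7.8180131912231445 mean [0.44577529 0.25044197 0.11376463] dir -177.34979909432317
disk (444.74017333984375, 249.39149475097656) 45.9630241394043 277 0.07838937522917948
[[-0.909   0.4167 -0.    ]
 [ 0.4167  0.909  -0.    ]
 [ 0.     -0.     -1.    ]]
base_pin [(array([297.1, 205.8]), 0.74)]
base_pin [(array([257.4, 208.1]), 0.52)]
cover_slot [(array([208.7, 232.6]), 0.66), (array([399.2, 195.5]), 0.42)]
cover_slot [(array([271.6, 205.5]), 0.75)]
```

>>> {"api": "arm_command", "payload": {"slide": [[-4, -1, 0], [-10, -2.8, 0.5], [-17, -4.7, 1], [-23, -6.4, 1.5], [-28, -7.8, 2]], "spin": [8, 18, 28, 38, 48]}}

```text
clock: 2.02
eef_pos: [0.4317, 0.2658, 0.2115]
tool_rot: [0.594, 0.804, 0.001, 0.0]
ft_force: [0.8, 1.5, -0.6]
grip_width: 0.0853
grasp_force: 0.0
```

```bash
cat > to.py <<'E'
# usage: to.py x y z yaw_of_tool_y_deg -> slide/spin from the present pose
import sys;from h import *
o=get_obs();M=R.from_quat(o["tool_rot"]).as_matrix();g=np.array([float(v) for v in sys.argv[1:4]])
print("t",round(o["clock"],2),"eef",o["eef_pos"].round(4) if hasattr(o["eef_pos"],"round") else o["eef_pos"],"yaw",round(np.degrees(np.arctan2(M[1,1],M[0,1])),2),"zax",M[:,2].round(3),"F",np.round(o["ft_force"],1),"w",round(o["grip_width"],4),"q",np.round(o["joint_pos"],3))
print("slide cm",((M.T@(g-o["eef_pos"]))*100).round(2),"spin",round(np.degrees(np.arctan2(M[1,1],M[0,1]))-float(sys.argv[4]),1))
E
python3 to.py .446 .2535 .2 6
```

```text
t 2.02 eef [0.4317 0.2658 0.2115] yaw 17.05 zax [ 0.001  0.001 -1.   ] F [ 0.8  1.5 -0.6] w 0.0853 q [ 0.552  0.263 -0.018  1.289  0.     1.825]
slide cm [-1.6   1.01  1.15] spin 11.1
```

>>> {"api": "arm_command", "payload": {"slide": [[-0.8, 0.5, 0.6], [-1.6, 1, 1.2], [-1.6, 1, 1.2], [-1.6, 1, 1.2], [-1.6, 1, 1.2]], "spin": [6, 11, 11, 11, 11]}}

```text
clock: 2.65
eef_pos: [0.4442, 0.2554, 0.1997]
tool_rot: [0.666, 0.746, 0.0, 0.0]
ft_force: [-0.3, 0.3, -0.6]
grip_width: 0.0857
grasp_force: 0.0
```

```bash
python3 - <<'E'
from h import *
p=camera("wrist");cv2.imwrite("pics/w1.png",p["pixels"][...,::-1])
T=cloud(p).reshape(-1,3);m=(np.hypot(T[:,0]-.446,T[:,1]-.2535)<.06)
H=T[m&(T[:,2]>.108)&(T[:,2]<.13)];D=T[m&(T[:,2]>.072)&(T[:,2]<.088)]
c=cv2.minAreaRect((H[:,:2]*1000).astype(np.float32));print(len(H),c,H[:,2].mean())
u,s,v=np.linalg.svd(H[:,:2]-H[:,:2].mean(0),full_matrices=False);print(np.degrees(np.arctan2(v[0,1],v[0,0])))
print(cv2.minEnclosingCircle((D[:,:2]*1000).astype(np.float32)),D[:,2].mean() if len(D) else 0)
E
python3 to.py .446 .2535 .08 6
```

```text
2544 ((447.59808349609375, 255.33157348632812), (64.04839324951172, 16.58763313293457), 5.573171615600586) 0.1168421662392665
5.538030448536778
((447.5982666015625, 255.4139404296875), 45.13727951049805) 0.07972646183356506
t 2.7 eef [0.4443 0.2554 0.1997] yaw 6.46 zax [ 0.  0. -1.] F [ 1.4  0.1 -0.1] w 0.0856 q [ 0.522  0.28  -0.025  1.265  0.     1.98 ]
slide cm [-0.21  0.14 11.97] spin 0.5
```

View pics/w1.png

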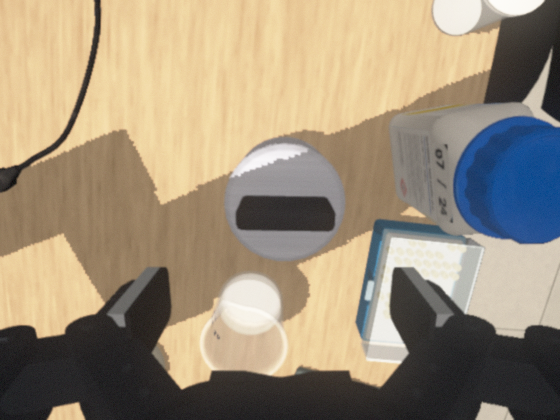

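The bar sits centrally between the fingers at pixel (285,213), and the beaker is clear of them. Descending and closing.

>>> {"api": "arm_command", "payload": {"slide": [[-0.1, 0.3, 2.5], [-0.1, 0.3, 6], [-0.1, 0.3, 9.5], [-0.1, 0.3, 11.5], [-0.1, 0.3, 12]], "spin": [0.9, 0.9, 0.9, 0.9, 0.9]}}

```text
clock: 3.32
eef_pos: [0.4464, 0.254, 0.0781]
tool_rot: [0.672, 0.74, -0.001, -0.0]
ft_force: [-0.4, -0.2, 1.3]
grip_width: 0.0856
grasp_force: 0.0
```

>>> {"api": "arm_command", "payload": {"slide": [[0, 0, 0], [0, 0, 0], [0, 0, 0], [0, 0, 0], [0, 0, 0]], "spin": [0, 0, 0, 0, 0], "jaw": 5}}

```text
clock: 3.95
eef_pos: [0.4483, 0.2547, 0.0805]
tool_rot: [0.672, 0.74, 0.001, 0.0]
ft_force: [-1.7, 0.7, 4.6]
grip_width: 0.0631
grasp_force: 66.9
```

>>> {"api": "arm_command", "payload": {"slide": [[0, 0, -1], [0, 0, -4], [0, 0, -9], [0, 0, -14], [0, 0, -18]], "spin": [0, 0, 0, 0, 0]}}

```text
clock: 4.58
eef_pos: [0.4475, 0.254, 0.2614]
tool_rot: [0.673, 0.74, 0.0, 0.0]
ft_force: [0.9, 1.1, -3.1]
grip_width: 0.0629
grasp_force: 66.8
```

```bash
python3 to.py .510 -.0107 .27 78.9
```

```text
t 4.58 eef [0.4475 0.254  0.2614] yaw 5.47 zax [ 0.001  0.    -1.   ] F [ 0.9  1.1 -3.1] w 0.0629 q [ 0.516  0.259  0.107  1.418 -0.     1.992]
slide cm [-26.94   3.7   -0.86] spin -73.4
```

>>> {"api": "arm_command", "payload": {"slide": [[-3, 0.4, -0.5], [-8, 1.1, -1], [-13, 1.8, -1], [-18, 2.5, -1], [-22, 3, -1]], "spin": [-9, -19, -29, -39, -48]}}

```text
clock: 5.2
eef_pos: [0.4981, 0.036, 0.2691]
tool_rot: [0.311, 0.95, -0.0, -0.0]
ft_force: [0.3, -0.4, -1.5]
grip_width: 0.0632
grasp_force: 66.8
```

```bash
python3 to.py .510 -.0107 .27 78.9
```

```text
t 5.2 eef [0.4981 0.036  0.2691] yaw 53.72 zax [-0.001 -0.    -1.   ] F [ 0.3 -0.4 -1.5] w 0.0632 q [ 0.072  0.228  0.086  1.431 -0.     0.706]
slide cm [-3.72 -3.06 -0.09] spin -25.2
```

>>> {"api": "arm_command", "payload": {"slide": [[-2, -1.6, 0], [-3.4, -2.8, 0], [-3.7, -3.1, 0], [-3.7, -3.1, 0], [-3.7, -3.1, 0]], "spin": [-9, -18, -25.2, -25.2, -25.2]}}

```text
clock: 5.82
eef_pos: [0.5094, -0.0087, 0.2692]
tool_rot: [0.099, 0.995, -0.0, -0.0]
ft_force: [-0.0, 1.1, -2.4]
grip_width: 0.0631
grasp_force: 66.8
```

```bash
python3 to.py .510 -.0107 .195 78.9
python3 - <<'E'
from h import *
for n in("side","top"):
    p=camera(n);uv=proj(p,(.515,-.01,.2))[0].astype(int);cv2.imwrite(f"pics/{n}2.png",cv2.resize(p["pixels"][max(uv[1]-80,0):uv[1]+80,uv[0]-70:uv[0]+70,::-1],None,fx=2.8,fy=2.8))
    T=cloud(p).reshape(-1,3);m=(np.hypot(T[:,0]-.51,T[:,1]+.0107)<.05)&(T[:,2]>.2)&(T[:,2]<.265)
    r=T[m];print(n,len(r)); 
    if n=="side":
        from scipy.optimize import least_squares
        w=least_squares(lambda q:np.hypot(r[:,0]-q[0],r[:,1]-q[1])-.045,[.51,-.0107],loss="soft_l1",f_scale=.002);print(w.x,w.cost,r[:,2].min())
a=cv2.imread("pics/side2.png");b=cv2.imread("pics/top2.png");h=min(a.shape[0],b.shape[0]);cv2.imwrite("pics/b2.png",np.hstack([a[:h],b[:h]]))
E
```

```text
t 5.83 eef [ 0.5094 -0.0087  0.2692] yaw 78.59 zax [-0.001  0.    -1.   ] F [-0.   1.1 -2.4] w 0.0631 q [-0.017  0.248  0.112  1.436  0.     0.182]
slide cm [-0.1  -0.18  7.42] spin -0.3
side 782
[ 0.50685358 -0.00881272] 0.0006908610038033437 0.20006952516283566
top 103
```

View pics/b2.png

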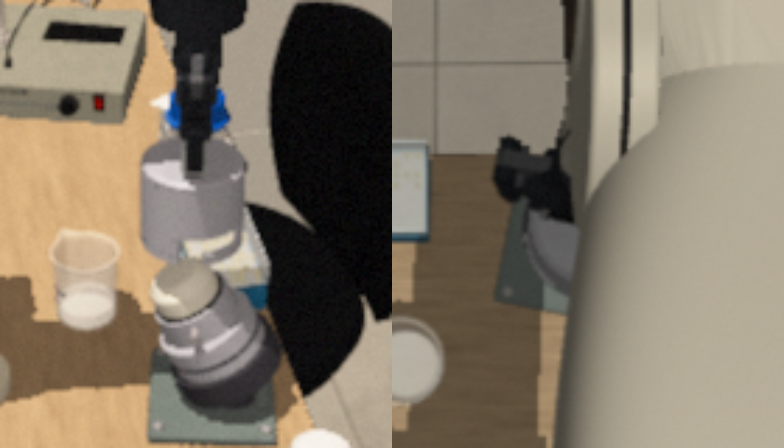

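The left half shows the cover hanging upright over the pot, its rim at about (195,240) and the pot at (185,290). The right half is hidden by the arm. Lowering the cover over the pot.

>>> {"api": "arm_command", "payload": {"slide": [[0, -0.2, 1], [0, -0.2, 2.8], [0, -0.2, 4.6], [0, -0.2, 6], [0, -0.2, 6.6]], "spin": [0, 0, 0, 0, 0]}}

```text
clock: 6.55
eef_pos: [0.5098, -0.0108, 0.2028]
tool_rot: [0.099, 0.995, -0.0, 0.0]
ft_force: [1.1, -0.7, -0.2]
grip_width: 0.0631
grasp_force: 67.1
```

```bash
python3 - <<'E'
import numpy as np
l=np.array([-.981,.192,0]);z=np.array([0,0,1.]);B=np.array([.5197,-.0126,.097]);a=.891*z+.454*l
c=np.radians
# grip point arcs about far rim contact as tilt grows; TCP is 24 mm below the pivot (pivot = 104 mm on axis)
e27=.891*-l+.454*z;F=B+.045*e27
for t in (0,7,14,21,27):
    e=np.cos(c(t))*-l+np.sin(c(t))*z;A=np.cos(c(t))*z+np.sin(c(t))*l
    g=F-.045*e+.104*A;print(t,(g-[0,0,.024]).round(4))
E
python3 to.py .5 -.01 .2 78.9
```

```text
0 [ 0.5149 -0.0117  0.1974]
7 [ 0.5028 -0.0093  0.1912]
14 [ 0.4915 -0.0071  0.1835]
21 [ 0.4813 -0.0051  0.1744]
27 [ 0.4734 -0.0035  0.1657]
t 6.55 eef [ 0.5098 -0.0108  0.2028] yaw 78.67 zax [ 0.001 -0.    -1.   ] F [ 1.1 -0.7 -0.2] w 0.0631 q [-0.021  0.273 -0.026  1.27  -0.     0.177]
slide cm [ 0.98 -0.11  0.28] spin -0.2
```

>>> {"api": "arm_command", "payload": {"slide": [[0.4, 0, 0.3], [0.8, 0, 0.7], [1.2, 0, 1.1], [1.6, 0, 1.4], [1.9, 0, 1.6]], "spin": [0, 0, 0, 0, 0]}}

```text
clock: 7.18
eef_pos: [0.4906, -0.007, 0.1874]
tool_rot: [0.099, 0.995, 0.0, 0.0]
ft_force: [5.3, -0.9, 2.1]
grip_width: 0.0632
grasp_force: 67.3
```

```bash
cat > look.py <<'E'
import sys;from h import *
p=camera("side");c=p["pixels"][...,::-1][130:290,220:360]
cv2.imwrite(f"pics/{sys.argv[1]}.png",cv2.resize(c,None,fx=4,fy=3.7,interpolation=cv2.INTER_CUBIC))
E
python3 look.py s3;python3 to.py .4734 -.0035 .1657 78.9
```

```text
t 7.22 eef [ 0.4901 -0.007   0.1871] yaw 78.69 zax [-0.  0. -1.] F [ 4.3 -0.4  0.8] w 0.0628 q [-0.014  0.246 -0.106  1.22   0.     0.183]
slide cm [1.71 0.01 2.14] spin -0.2
```

View pics/s3.png

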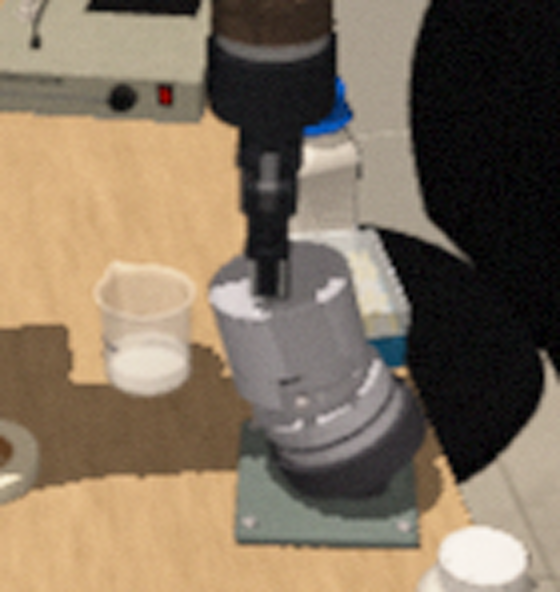

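The cover is tilting in the grip as planned, and a pin shows in the slot mouth at (303,400). Continuing the arc down to the seat.

>>> {"api": "arm_command", "payload": {"slide": [[0.4, 0, 0.4], [0.8, 0, 0.8], [1.2, 0, 1.3], [1.5, 0, 1.7], [1.7, 0, 2.1]], "spin": [0, 0, 0, 0, 0]}}

```text
clock: 7.85
eef_pos: [0.472, -0.0034, 0.1661]
tool_rot: [0.099, 0.995, 0.0, -0.002]
ft_force: [-3.4, 1.0, 9.3]
grip_width: 0.0631
grasp_force: 68.3
```

```bash
cat > cov.py <<'E'
from h import *
from fit import axes
from scipy.optimize import least_squares
# side-camera fit of cover: disk height along base axis, tilt free
T=cloud(camera("side")).reshape(-1,3);T=T[~np.isnan(T[:,0])]
A=axes(2.948);B=np.array([.5187,-.0126,.097]);L=(T-B)@A
r=np.hypot(L[:,0],L[:,1]);w=L[(r<.05)&(r>.038)&(L[:,2]>.03)&(L[:,2]<.075)]
def f(q):
    d=np.array([q[2],q[3],1]);d/=np.linalg.norm(d);v=w-[q[0],q[1],.05];return np.linalg.norm(np.cross(v,d),axis=1)-.045
s=least_squares(f,[0,0,0,0],loss="soft_l1",f_scale=.002);print("wall n",len(w),"off mm",(s.x[:2]*1000).round(1),"tilt err deg",np.degrees(s.x[2:]).round(1))
d=L[(r<.042)&(r>.012)&(abs(L[:,2]-.085)<.012)];c=np.linalg.lstsq(np.c_[d[:,:2],np.ones(len(d))],d[:,2],rcond=None)[0]
print("top n",len(d),"height mm",round(np.median(d[:,2])*1000,1),"plane",np.degrees(c[:2]).round(1),round(c[2]*1000,1))
h=L[(r<.045)&(L[:,2]>.1)&(L[:,2]<.125)];
if len(h)>20: 
    rc=cv2.minAreaRect((h[:,:2]*1000).astype(np.float32));print("bar",len(h),rc)
E
python3 cov.py; python3 look.py s4;python3 to.py .4734 -.0035 .1657 78.9
```

```text
wall n 555 off mm [-2.1 -0.6] tilt err deg [0.7 0.5]
top n 316 height mm 79.2 plane [-2.4 -1.7] 80.5
bar 34 ((-0.9582710266113281, -40.393550872802734), (25.297334671020508, 9.137565612792969), 4.771255970001221)
t 7.95 eef [ 0.4717 -0.0033  0.1659] yaw 78.69 zax [-0.004  0.001 -1.   ] F [-1.6  1.2  5.4] w 0.0631 q [-8.00e-03  2.29e-01 -1.86e-01  1.16e+00  1.00e-03  1.90e-01]
slide cm [-0.17  0.02  0.01] spin -0.2
```

View pics/s4.png

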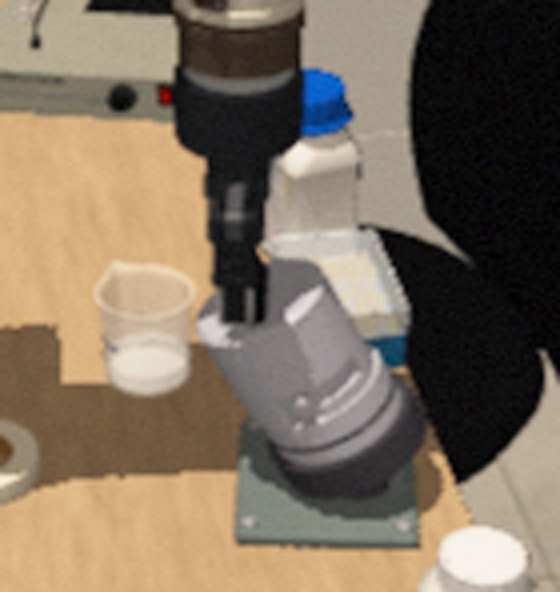

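The cover looks nearly seated: the top is about 80 mm above the shoulder and the pin is deep in the slot at (303,402). I'll press a little along the axis, then let go.

>>> {"api": "arm_command", "payload": {"slide": [[-0.2, 0, 0.1], [-0.3, 0, 0.3], [-0.4, 0, 0.5], [-0.4, 0, 0.6], [-0.4, 0, 0.6]], "spin": [0, 0, 0, 0, 0]}}

```text
clock: 8.57
eef_pos: [0.4705, -0.0029, 0.1638]
tool_rot: [0.098, 0.995, 0.001, -0.006]
ft_force: [-25.2, 4.0, 41.4]
grip_width: 0.0631
grasp_force: 72.8
```

>>> {"api": "arm_command", "payload": {"slide": [[0.1, 0, -0.3], [0.1, 0, -0.3], [0.1, 0, -0.3], [0.1, 0, -0.3], [0.1, 0, -0.3]], "spin": [0, 0, 0, 0, 0], "jaw": 8.54}}

```text
clock: 9.2
eef_pos: [0.4768, -0.0044, 0.1628]
tool_rot: [0.099, 0.995, -0.0, -0.001]
ft_force: [-1.1, -0.6, 0.7]
grip_width: 0.0854
grasp_force: 0.0
```

>>> {"api": "arm_command", "payload": {"slide": [[0, 0, -1], [0, 0, -3], [0, 0, -5], [0, 0, -7], [0, 0, -7]], "spin": [0, 0, 0, 0, 0]}}

```text
clock: 9.82
eef_pos: [0.4783, -0.0044, 0.2355]
tool_rot: [0.099, 0.995, 0.0, 0.002]
ft_force: [0.3, 1.2, 0.1]
grip_width: 0.0855
grasp_force: 0.0
```

```bash
python3 cov.py;python3 to.py .4734 -.0035 .1657 78.9
python3 - <<'E'
from h import *
p=camera("wrist");cv2.imwrite("pics/w5.png",p["pixels"][...,::-1])
from fit import axes
A=axes(2.948);B=np.array([.5197,-.0126,.097])
C=(cloud(p).reshape(-1,3)-B)@A;r=np.hypot(C[:,0],C[:,1])
d=C[(r<.04)&(abs(C[:,2]-.083)<.012)];print("top",len(d),np.median(d[:,2]))
h=C[(r<.05)&(C[:,2]>.108)&(C[:,2]<.13)]
if len(h)>20:print("bar",np.median(h[:,2]),cv2.minAreaRect((h[:,:2]*1000).astype(np.float32)))
E
```

```text
wall n 559 off mm [-3.2 -0.5] tilt err deg [0.2 0.6]
top n 366 height mm 78.4 plane [-1.1 -2.4] 79.5
bar 140 ((-1.7757306098937988, -2.394908905029297), (15.854853630065918, 66.93316650390625), 0.19319625198841095)
t 9.88 eef [ 0.4776 -0.0044  0.2341] yaw 78.67 zax [ 0.002 -0.    -1.   ] F [-0.2 -0.8 -0.5] w 0.0849 q [-0.009  0.193 -0.048  1.327  0.     0.189]
slide cm [0.44 0.   6.84] spin -0.2
top 9580 0.07930546109311633
bar 0.11681690153839151 ((-1.4887003898620605, -0.1837444305419922), (63.166893005371094, 16.353378295898438), 89.68855285644531)
```

Seated: the top is 79 mm up, the bar is within 0.3° of the pin line, and it took a 41 N press. Next: shut the fingers and push the left bar end away from the robot, following the arc. That push also presses the cover into its seat.

```bash
cat > arc.py <<'E'
# arc.py "theta,back,up" ... -> rows from the present pose
import sys;from h import *
l=np.array([-.981,.192,0]);z=np.array([0,0,1.]);B=np.array([.5197,-.0126,.097]);a=.891*z+.454*l;e=.891*-l+.454*z;y=np.array([.192,.981,0])
o=get_obs();M=R.from_quat(o["tool_rot"]).as_matrix();yaw=np.degrees(np.arctan2(M[1,1],M[0,1]))
print("t",round(o["clock"],2),"eef",np.round(o["eef_pos"],4),"yaw",round(yaw,1),"q",np.round(o["joint_pos"],2))
for s in sys.argv[1:]:
    th,back,up=map(float,s.split(","));th=np.radians(th);t=np.cos(th)*e-np.sin(th)*y;d=np.cos(th)*y+np.sin(th)*e
    n=t*[1,1,0];n/=np.linalg.norm(n)
    p=B+.118*a+.024*d-.008*t-(.011+back/1000)*n+(up/1000-.022)*z
    x=-n;ty=np.degrees(np.arctan2(x[1],x[0]))-90
    print(s,"slide",(M.T@(p-o["eef_pos"])*100).round(1),"spin",round((yaw-ty+180)%360-180,1))
E
python3 arc.py 0,15,50 0,15,0
```

```text
t 9.93 eef [ 0.477  -0.0044  0.2333] yaw 78.7 q [-0.01  0.19 -0.05  1.33  0.    0.19]
0,15,50 slide [4.3 2.4 0.7] spin -0.3
0,15,0 slide [4.3 2.4 5.7] spin -0.3
```

View pics/w5.png

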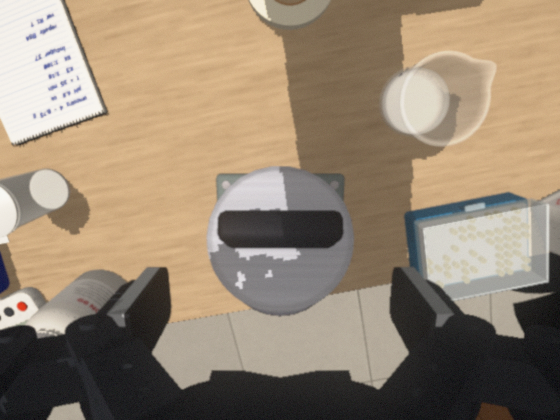

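The wrist view shows the cover seated over the base with its bar level at (280,230).

>>> {"api": "arm_command", "payload": {"slide": [[1, 0.6, 0], [2.5, 1.4, 0], [4, 2.2, 0], [4.3, 2.4, 0.5], [4.3, 2.4, 0.7]], "spin": [0, 0, 0, 0, 0], "jaw": 0}}

```text
clock: 10.55
eef_pos: [0.4391, 0.028, 0.226]
tool_rot: [0.098, 0.995, -0.0, 0.0]
ft_force: [-0.4, 0.2, 0.4]
grip_width: -0.0001
grasp_force: 0.0
```

>>> {"api": "arm_command", "payload": {"slide": [[0, 0, 0.7], [0, 0, 2], [0, 0, 3.5], [0, 0, 4.7], [0, 0, 5]], "spin": [0, 0, 0, 0, 0]}}

```text
clock: 11.18
eef_pos: [0.4388, 0.0274, 0.175]
tool_rot: [0.099, 0.995, -0.0, -0.001]
ft_force: [-0.0, 0.5, 0.1]
grip_width: 0.0003
grasp_force: 0.0
```

```bash
python3 arc.py 0,6,0 0,0,0 6,0,0 12,0,0 18,0,0 24,0,0 30,0,0
```

```text
t 11.18 eef [0.4388 0.0274 0.175 ] yaw 78.7 q [ 0.06  0.16 -0.25  1.17  0.    0.26]
0,6,0 slide [-0.9  0.  -0.2] spin -0.3
0,0,0 slide [-1.5  0.  -0.2] spin -0.3
6,0,0 slide [-1.8  0.2 -0.3] spin 6.5
12,0,0 slide [-2.   0.4 -0.4] spin 13.1
18,0,0 slide [-2.3  0.5 -0.5] spin 19.8
24,0,0 slide [-2.6  0.6 -0.6] spin 26.3
30,0,0 slide [-2.9  0.7 -0.8] spin 32.7
```

>>> {"api": "arm_command", "payload": {"slide": [[-0.9, 0, -0.2], [-1.5, 0, -0.2], [-1.8, 0.2, -0.3], [-2.0, 0.4, -0.4], [-2.3, 0.5, -0.5]], "spin": [0, 0, 6.5, 13, 20]}}

```text
clock: 11.8
eef_pos: [0.4603, 0.0295, 0.182]
tool_rot: [0.271, 0.962, 0.001, -0.003]
ft_force: [-9.2, 5.2, 7.3]
grip_width: -0.0003
grasp_force: 5.2
```

```bash
python3 cov.py; python3 arc.py 24,0,0 30,0,0 36,0,0 42,0,0 48,0,0
```

```text
wall n 538 off mm [0.1 1.2] tilt err deg [ 2.4 -0.3]
top n 387 height mm 80.1 plane [-1.7 -1.2] 81.4
bar 218 ((1.3096866607666016, 4.2369537353515625), (39.861507415771484, 71.70269775390625), 24.150802612304688)
t 11.85 eef [0.4614 0.0295 0.1822] yaw 58.3 q [ 0.06  0.2  -0.18  1.2   0.    0.61]
24,0,0 slide [-0.4  0.1  0.1] spin 6.0
30,0,0 slide [-0.6  0.3 -0. ] spin 12.4
36,0,0 slide [-0.9  0.4 -0.1] spin 18.6
42,0,0 slide [-1.2  0.5 -0.3] spin 24.7
48,0,0 slide [-1.5  0.6 -0.4] spin 30.7
```

>>> {"api": "arm_command", "payload": {"slide": [[-0.4, 0.1, 0], [-0.6, 0.3, 0], [-0.9, 0.4, -0.1], [-1.2, 0.5, -0.3], [-1.5, 0.6, -0.4]], "spin": [6, 12, 18.5, 24.5, 30.5]}}

```text
clock: 12.48
eef_pos: [0.4689, 0.031, 0.1856]
tool_rot: [0.513, 0.858, 0.0, -0.012]
ft_force: [-32.4, 18.9, 21.2]
grip_width: -0.0001
grasp_force: 18.5
```

```bash
python3 cov.py; python3 arc.py 51,0,0 54,0,0 57,0,0 60,0,0 62,0,0; python3 look.py s6
```

```text
wall n 505 off mm [3.8 0.9] tilt err deg [ 2.8 -1.3]
top n 382 height mm 80.9 plane [-1.1  0.7] 82.5
bar 230 ((6.496362686157227, 2.829212188720703), (38.18666076660156, 74.51971435546875), 15.609196662902832)
t 12.53 eef [0.4688 0.0311 0.1856] yaw 28.1 q [ 0.06  0.22 -0.14  1.23  0.01  1.14]
51,0,0 slide [-0.9  0.6 -0.1] spin 3.3
54,0,0 slide [-1.   0.7 -0.2] spin 6.2
57,0,0 slide [-1.1  0.8 -0.2] spin 9.1
60,0,0 slide [-1.3  0.9 -0.3] spin 11.9
62,0,0 slide [-1.4  0.9 -0.3] spin 13.8
```

View pics/s6.png

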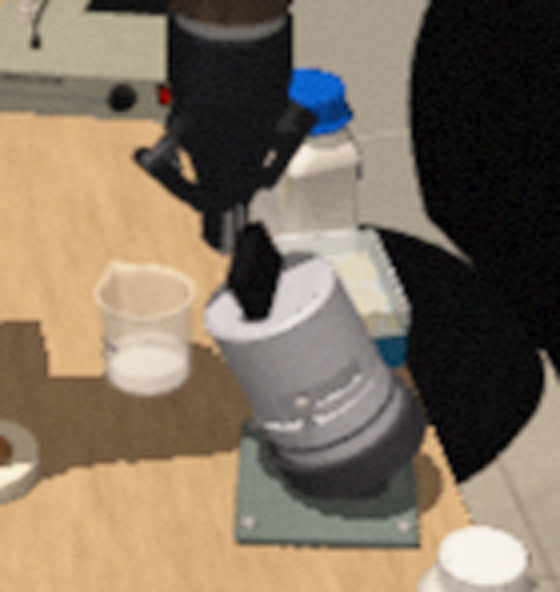

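The push has stalled at about 37 N with the bar partway round. It acts high and off-centre, so the cover tips about 3° and binds. I'll back off, measure, then turn it with a pure couple: straddle the bar loosely and spin.

>>> {"api": "arm_command", "payload": {"slide": [[1, 0, 0], [2, 0, -1], [2.5, 0, -3], [2.5, 0, -6], [2.5, 0, -8]], "spin": [0, 0, 0, 0, 0], "jaw": 0}}

```text
clock: 13.2
eef_pos: [0.469, 0.0475, 0.268]
tool_rot: [0.514, 0.858, 0.001, 0.002]
ft_force: [-0.0, -0.2, -0.7]
grip_width: -0.0001
grasp_force: 0.0
```

```bash
cat > wb.py <<'E'
from h import *
from fit import axes
A=axes(2.948);B=np.array([.5197,-.0126,.097])
for n in ("wrist","side"):
    C=(cloud(camera(n)).reshape(-1,3)-B)@A;r=np.hypot(C[:,0],C[:,1])
    d=C[(r<.042)&(abs(C[:,2]-.083)<.014)]
    c=np.linalg.lstsq(np.c_[d[:,:2],np.ones(len(d))],d[:,2],rcond=None)[0] if len(d)>20 else [0,0,0]
    print(n,"top",len(d),"h0",round(c[2],4),"tilt",np.degrees(c[:2]).round(1) if len(d)>20 else 0)
    h=C[(r<.05)&(C[:,2]>.107)&(C[:,2]<.13)]
    if len(h)>20:
        u,s,v=np.linalg.svd(h[:,:2]-h[:,:2].mean(0),full_matrices=False)
        print(" bar z",np.median(h[:,2]).round(4),cv2.minAreaRect((h[:,:2]*1000).astype(np.float32)),"dir in base xy",np.degrees(np.arctan2(v[0,1],v[0,0])).round(1), "top centre world",(B+A@np.r_[h[:,:2].mean(0),.118]).round(4), "dir yaw", [float(np.degrees(np.arctan2(w[1],w[0])).round(1)) for w in [A@np.r_[v[0],0]]])
E
python3 wb.py; python3 cov.py;python3 to.py .4668 -.0020 .21 0
```

```text
wrist top 3120 h0 0.0794 tilt [0.4 0.2]
 bar z 0.1169 ((-1.868630051612854, 3.398191452026367), (58.89143371582031, 13.257190704345703), 78.35791015625) dir in base xy -95.8 top centre world [ 0.4611 -0.009   0.1998] dir yaw [-106.3]
side top 430 h0 0.0813 tilt [-4.2  1.4]
 bar z 0.1153 ((-2.0367274284362793, -1.1053848266601562), (67.5069580078125, 17.00796127319336), 77.57505798339844) dir in base xy -103.1 top centre world [ 0.4645 -0.0077  0.2013] dir yaw [-112.8]
wall n 555 off mm [-2.6  1.1] tilt err deg [0.3 0.3]
top n 376 height mm 78.5 plane [-2.2 -0.1] 80.4
bar 165 ((-1.269395351409912, -0.3790321350097656), (66.55242919921875, 17.320350646972656), 76.42540740966797)
t 13.35 eef [0.469  0.0475 0.2671] yaw 28.17 zax [ 0.005  0.    -1.   ] F [-0.2 -0.1 -0.3] w -0.0003 q [ 0.101  0.167  0.005  1.404 -0.     1.18 ]
slide cm [-4.25 -2.56  5.7 ] spin 28.2
```

Backed off, the cover has dropped home again (tilt near 0) and the bar has turned about 12° clockwise. Moving to straddle it.

>>> {"api": "arm_command", "payload": {"slide": [[-1, -0.5, 0], [-2.4, -1.2, 0.2], [-3.6, -1.9, 0.4], [-4.4, -2.3, 0.6], [-4.4, -2.3, 0.7]], "spin": [10, 20, 30, 40, 50], "jaw": 4.8}}

```text
clock: 13.98
eef_pos: [0.4676, -0.003, 0.2572]
tool_rot: [0.83, 0.557, -0.001, -0.0]
ft_force: [0.6, 0.1, 0.3]
grip_width: 0.048
grasp_force: 0.0
```

```bash
python3 wb.py;python3 to.py .4694 -.0027 .183 -23
```

```text
wrist top 8061 h0 0.0806 tilt [-0.7  0.4]
 bar z 0.1166 ((-0.21544110774993896, 2.0048961639404297), (63.40245819091797, 15.813504219055176), 78.27989196777344) dir in base xy -101.8 top centre world [0.4698 0.0016 0.2031] dir yaw [-111.6]
side top 423 h0 0.0812 tilt [-3.8  1.7]
 bar z 0.1155 ((-1.3801612854003906, -0.8442802429199219), (65.60989379882812, 17.52376937866211), 75.91277313232422) dir in base xy -104.0 top centre world [ 0.4648 -0.0073  0.2015] dir yaw [-113.6]
t 14.07 eef [ 0.4675 -0.0026  0.2573] yaw -21.85 zax [-0.001 -0.    -1.   ] F [-0.3  0.2  0.9] w 0.048 q [-0.005  0.167 -0.02   1.385 -0.     1.947]
slide cm [0.06 0.19 7.43] spin 1.2
```

>>> {"api": "arm_command", "payload": {"slide": [[0.1, 0.1, 1.5], [0.1, 0.1, 3.5], [0.1, 0.1, 5.5], [0.1, 0.1, 7], [0.1, 0.1, 7.4]], "spin": [0, 0, 0, 0, 0]}}

```text
clock: 14.7
eef_pos: [0.4677, -0.0016, 0.1823]
tool_rot: [0.828, 0.561, -0.001, -0.001]
ft_force: [-0.4, 0.2, 0.2]
grip_width: 0.0477
grasp_force: 0.0
```

>>> {"api": "arm_command", "payload": {"slide": [[0, 0, 0], [0, 0, 0], [0, 0, 0], [0, 0, 0], [0, 0, 0]], "spin": [0, 0, 0, 0, 0], "jaw": 2.4}}

```text
clock: 15.32
eef_pos: [0.4698, -0.0019, 0.1849]
tool_rot: [0.828, 0.56, 0.001, 0.001]
ft_force: [2.3, -1.4, 1.1]
grip_width: 0.0238
grasp_force: 1.7
```

```bash
python3 - <<'E'
from h import *
o=get_obs();print({k:np.round(o[k],3) for k in("eef_pos","ft_force","ft_torque","grip_width","grasp_force")})
E
python3 look.py s7
```

```text
{'eef_pos': array([ 0.47 , -0.002,  0.185]), 'ft_force': array([ 2.3  , -1.353,  1.066]), 'ft_torque': array([-0.4  , -0.613, -0.055]), 'grip_width': np.float64(0.024), 'grasp_force': np.float64(1.725)}
```

View pics/s7.png

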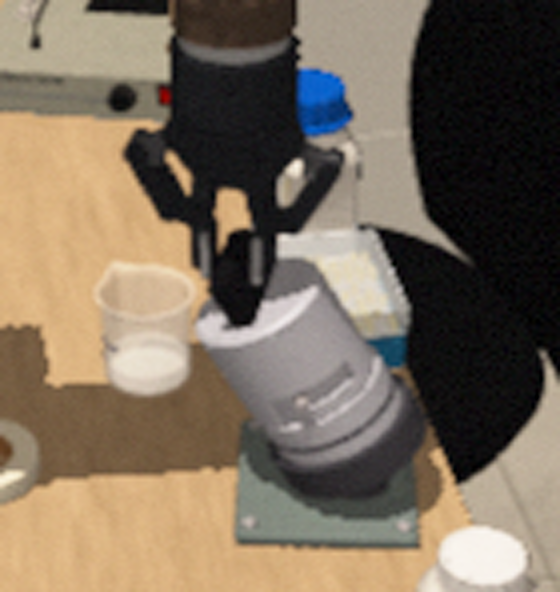

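The fingers straddle the bar at (240,280) with light contact. Spinning clockwise.

>>> {"api": "arm_command", "payload": {"slide": [[0, 0, 0], [0, 0, 0], [0, 0, 0], [0, 0, 0], [0, 0, 0]], "spin": [6, 12, 18, 24, 30]}}

```text
clock: 16.0
eef_pos: [0.4693, -0.0015, 0.1864]
tool_rot: [0.945, 0.326, 0.001, 0.0]
ft_force: [-3.7, -2.1, 14.8]
grip_width: 0.0244
grasp_force: 22.2
```

```bash
cat > st.py <<'E'
from h import *
o=get_obs();M=R.from_quat(o["tool_rot"]).as_matrix();print({k:np.round(o[k],3) for k in("clock","eef_pos","ft_force","ft_torque","grip_width","grasp_force","joint_pos")},"yaw",np.degrees(np.arctan2(M[1,1],M[0,1])).round(1))
E
python3 st.py; python3 cov.py; python3 wb.py
```

```text
{'clock': np.float64(16.0), 'eef_pos': array([ 0.469, -0.001,  0.186]), 'ft_force': array([-3.738, -2.081, 14.772]), 'ft_torque': array([-0.22 ,  0.503,  0.641]), 'grip_width': np.float64(0.024), 'grasp_force': np.float64(22.228), 'joint_pos': array([-0.003,  0.204, -0.161,  1.203,  0.   ,  2.473])} yaw -51.9
wall n 547 off mm [-2.8  1.7] tilt err deg [0.8 1. ]
top n 356 height mm 79.3 plane [-4.   0.5] 81.1
bar 211 ((-3.2338390350341797, -8.685432434082031), (47.30198287963867, 49.23481750488281), 38.05072021484375)
wrist top 13019 h0 0.0812 tilt [-1.   1.1]
 bar z 0.1172 ((9.313714981079102, 5.409673690795898), (67.370849609375, 56.31452178955078), 12.275901794433594) dir in base xy -110.7 top centre world [0.4743 0.0027 0.2052] dir yaw [-119.7]
side top 402 h0 0.0822 tilt [-5.7  3.2]
 bar z 0.1172 ((0.3560810089111328, -2.7184219360351562), (50.171119689941406, 48.0283088684082), 9.401369094848633) dir in base xy 135.9 top centre world [ 0.4633 -0.0122  0.2012] dir yaw [121.5]
```

>>> {"api": "arm_command", "payload": {"slide": [[0, 0, 0], [0, 0, 0], [0, 0, 0], [0, 0, 0], [0, 0, 0]], "spin": [5, 10, 15, 20, 25]}}

```text
clock: 16.77
eef_pos: [0.4686, -0.0014, 0.1854]
tool_rot: [0.993, 0.114, 0.0, -0.0]
ft_force: [-2.1, -1.5, 6.2]
grip_width: 0.0243
grasp_force: 10.3
```

```bash
python3 st.py; python3 look.py s8
```

```text
{'clock': np.float64(16.775), 'eef_pos': array([ 0.469, -0.001,  0.185]), 'ft_force': array([-2.127, -1.478,  6.184]), 'ft_torque': array([-0.2  ,  0.108,  0.319]), 'grip_width': np.float64(0.024), 'grasp_force': np.float64(10.325), 'joint_pos': array([-3.000e-03,  2.050e-01, -1.630e-01,  1.202e+00,  1.000e-03,
        2.910e+00])} yaw -76.9
```

View pics/s8.png

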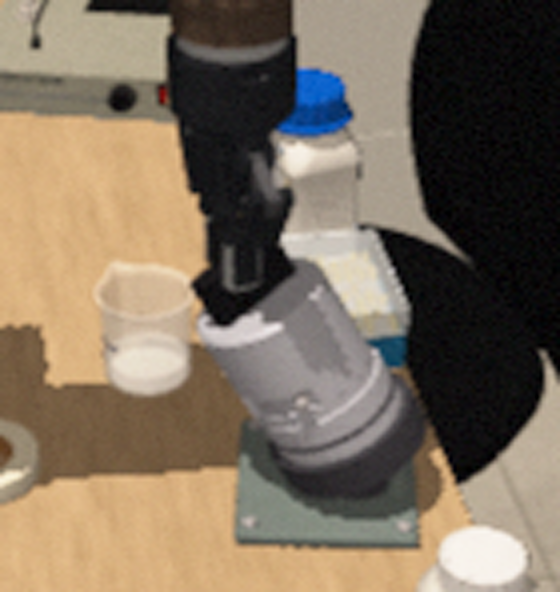

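The bar is now well round, pointing from (200,290) to (290,270), and the torque is low, so it hasn't reached the stop yet. Continuing.

>>> {"api": "arm_command", "payload": {"slide": [[0, 0, 0], [0, 0, 0], [0, 0, 0], [0, 0, 0], [0, 0, 0]], "spin": [3, 6, 9, 9, 9]}}

```text
clock: 17.45
eef_pos: [0.4687, -0.0013, 0.1851]
tool_rot: [0.999, 0.037, 0.0, -0.0]
ft_force: [-0.4, 0.9, 5.7]
grip_width: 0.0238
grasp_force: 12.6
```

```bash
python3 st.py
```

```text
{'clock': np.float64(17.45), 'eef_pos': array([ 0.469, -0.001,  0.185]), 'ft_force': array([-0.398,  0.917,  5.709]), 'ft_torque': array([-0.131, -0.071,  0.405]), 'grip_width': np.float64(0.024), 'grasp_force': np.float64(12.577), 'joint_pos': array([-3.000e-03,  2.060e-01, -1.630e-01,  1.202e+00,  1.000e-03,
        3.064e+00])} yaw -85.7
```

>>> {"api": "arm_command", "payload": {"slide": [[0, 0, 0], [0, 0, 0], [0, 0, 0], [0, 0, 0], [0, 0, 0]], "spin": [2, 3, 3, 3, 3], "jaw": 2.0}}

```text
clock: 18.08
eef_pos: [0.4705, -0.0012, 0.1862]
tool_rot: [1.0, 0.012, 0.002, -0.0]
ft_force: [1.3, -0.2, 7.1]
grip_width: 0.0208
grasp_force: 51.0
```

```bash
python3 st.py
```

```text
{'clock': np.float64(18.075), 'eef_pos': array([ 0.47 , -0.001,  0.186]), 'ft_force': array([ 1.289, -0.222,  7.083]), 'ft_torque': array([-0.188, -0.653,  1.128]), 'grip_width': np.float64(0.021), 'grasp_force': np.float64(50.988), 'joint_pos': array([-3.000e-03,  2.050e-01, -1.610e-01,  1.200e+00,  1.000e-03,
        3.114e+00])} yaw -88.6
```

Torque jumped to 1.1 N·m, which suggests the stop. Opening, rising and measuring the bar.

>>> {"api": "arm_command", "payload": {"slide": [[0, 0, 0], [0, 0, 0], [0, 0, 0], [0, 0, -1], [0, 0, -3]], "spin": [-3, -6, -8, -8, -8], "jaw": 5}}

```text
clock: 18.7
eef_pos: [0.4681, -0.0016, 0.2143]
tool_rot: [0.997, 0.08, -0.001, -0.0]
ft_force: [-0.2, -0.1, 0.2]
grip_width: 0.0503
grasp_force: 0.0
```

>>> {"api": "arm_command", "payload": {"slide": [[0, 0, -2], [0, 0, -4], [0, 0, -6], [0, 0, -6], [0, 0, -6]], "spin": [0, 0, 0, 0, 0]}}

```text
clock: 19.32
eef_pos: [0.4686, -0.0017, 0.2739]
tool_rot: [0.997, 0.08, -0.0, -0.0]
ft_force: [0.0, 0.6, -0.7]
grip_width: 0.0504
grasp_force: 0.0
```

```bash
python3 wb.py; python3 cov.py; python3 st.py
```

```text
wrist top 7013 h0 0.08 tilt [1.1 0.9]
 bar z 0.1165 ((1.9028053283691406, 3.1337814331054688), (64.10614013671875, 16.419376373291016), 31.255870819091797) dir in base xy -148.4 top centre world [0.4744 0.0008 0.2055] dir yaw [-156.5]
side top 445 h0 0.0847 tilt [-6.3 11.2]
 bar z 0.1145 ((-0.7468204498291016, -0.5459728240966797), (62.309844970703125, 18.850481033325195), 32.617610931396484) dir in base xy -148.7 top centre world [ 0.4668 -0.0047  0.2022] dir yaw [-156.8]
wall n 558 off mm [-0.7  2.4] tilt err deg [0.5 0.3]
top n 365 height mm 78.8 plane [-4.2  8.3] 83.3
bar 208 ((-0.19455909729003906, -0.2831592559814453), (62.711143493652344, 18.15353012084961), 31.31239128112793)
{'clock': np.float64(19.475), 'eef_pos': array([ 0.468, -0.002,  0.273]), 'ft_force': array([0.124, 0.727, 1.232]), 'ft_torque': array([ 0.024, -0.021, -0.027]), 'grip_width': np.float64(0.05), 'grasp_force': np.float64(0.0), 'joint_pos': array([-0.004,  0.165,  0.019,  1.427,  0.   ,  2.978])} yaw -80.8
```

The bar has turned about 58.5°, slightly short of 60°. I'll re-grip squarely and finish firmly to the stop.

>>> {"api": "arm_command", "payload": {"slide": [[0, 0, 1.5], [0, 0, 4], [0, 0, 6.5], [0, 0, 8.3], [0, 0, 8.8]], "spin": [-6, -13, -13, -13, -13]}}

```text
clock: 20.1
eef_pos: [0.4676, -0.0017, 0.1846]
tool_rot: [0.981, 0.192, -0.002, -0.0]
ft_force: [-1.0, -0.3, -0.1]
grip_width: 0.0501
grasp_force: 0.0
```

>>> {"api": "arm_command", "payload": {"slide": [[0, 0, 0], [0, 0, 0], [0, 0, 0], [0, 0, 0], [0, 0, 0]], "spin": [0, 0, 0, 0, 0], "jaw": 2.0}}

```text
clock: 20.72
eef_pos: [0.4694, -0.0017, 0.1868]
tool_rot: [0.981, 0.192, 0.001, 0.0]
ft_force: [0.9, 0.1, 1.6]
grip_width: 0.0196
grasp_force: 0.8
```

>>> {"api": "arm_command", "payload": {"slide": [[0, 0, 0], [0, 0, 0], [0, 0, 0], [0, 0, 0], [0, 0, 0]], "spin": [4, 8, 12, 14, 14]}}

```text
clock: 21.35
eef_pos: [0.4688, -0.0014, 0.187]
tool_rot: [0.997, 0.072, 0.0, -0.0]
ft_force: [-3.8, 1.8, 6.5]
grip_width: 0.0199
grasp_force: 20.4
```

```bash
python3 st.py
```

```text
{'clock': np.float64(21.35), 'eef_pos': array([ 0.469, -0.001,  0.187]), 'ft_force': array([-3.754,  1.764,  6.525]), 'ft_torque': array([0.075, 0.342, 0.647]), 'grip_width': np.float64(0.02), 'grasp_force': np.float64(20.398), 'joint_pos': array([-0.003,  0.204, -0.16 ,  1.207,  0.   ,  2.994])} yaw -81.7
```

>>> {"api": "arm_command", "payload": {"slide": [[0, 0, 0], [0, 0, 0], [0, 0, 0], [0, 0, 0], [0, 0, 0]], "spin": [2, 4, 6, 7, 7]}}

```text
clock: 21.98
eef_pos: [0.4677, -0.0015, 0.1873]
tool_rot: [1.0, 0.013, -0.001, 0.0]
ft_force: [-6.3, 1.4, 9.4]
grip_width: 0.0202
grasp_force: 55.0
```

```bash
python3 st.py
```

```text
{'clock': np.float64(21.975), 'eef_pos': array([ 0.468, -0.002,  0.187]), 'ft_force': array([-6.348,  1.446,  9.391]), 'ft_torque': array([-0.407,  1.093,  1.444]), 'grip_width': np.float64(0.02), 'grasp_force': np.float64(55.042), 'joint_pos': array([-3.000e-03,  2.030e-01, -1.600e-01,  1.209e+00, -1.000e-03,
        3.113e+00])} yaw -88.5
```

Torque is now 1.44 N·m, more than double the running value, so it is at the stop. Releasing and checking.

>>> {"api": "arm_command", "payload": {"slide": [[0, 0, 0], [0, 0, 0], [0, 0, 0], [0, 0, -1], [0, 0, -3]], "spin": [0, -3, -6, -8, -8], "jaw": 5}}

```text
clock: 22.6
eef_pos: [0.4686, -0.0018, 0.2163]
tool_rot: [0.997, 0.08, -0.001, -0.0]
ft_force: [-0.4, -0.7, 0.7]
grip_width: 0.0502
grasp_force: 0.0
```

>>> {"api": "arm_command", "payload": {"slide": [[0, 0, -2], [0, 0, -4], [0, 0, -6], [0, 0, -6], [0, 0, -6]], "spin": [0, 0, 0, 0, 0]}}

```text
clock: 23.22
eef_pos: [0.4688, -0.0018, 0.2758]
tool_rot: [0.997, 0.08, -0.0, -0.0]
ft_force: [0.8, -0.6, -0.6]
grip_width: 0.0498
grasp_force: 0.0
```

```bash
python3 wb.py; python3 cov.py; python3 look.py s9
```

```text
wrist top 6880 h0 0.08 tilt [1.1 0.9]
 bar z 0.1165 ((2.437868118286133, 3.5941333770751953), (63.67654037475586, 16.682300567626953), 29.962705612182617) dir in base xy -148.8 top centre world [0.4748 0.001  0.2056] dir yaw [-156.9]
side top 441 h0 0.0846 tilt [-5.2 11.3]
 bar z 0.1146 ((-0.6491050720214844, 0.4167613983154297), (63.429569244384766, 18.357563018798828), 28.554134368896484) dir in base xy -149.9 top centre world [ 0.4664 -0.0049  0.2021] dir yaw [-158.0]
wall n 559 off mm [-0.6  2.5] tilt err deg [0.1 0.9]
top n 362 height mm 78.7 plane [-3.6  8.3] 83.1
bar 213 ((0.8706874847412109, -0.887054443359375), (63.79769515991211, 23.014373779296875), 20.76078987121582)
```

View pics/s9.png

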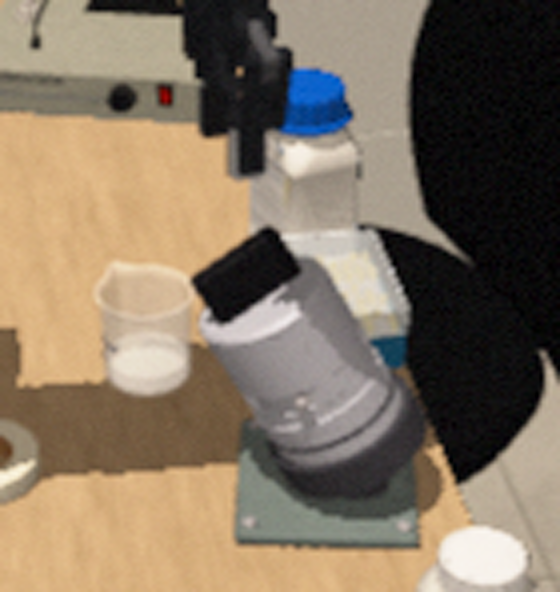

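The cover is seated with its bar at (247,275), turned about 60° to the stop. The gripper is clear and the beaker is standing where it was.

```bash
python3 -c "
from workcell import *
print(job_done())"
```

```text
the job is handed in; nothing more can be done
None
```

The cover is home on the lower half, turned clockwise about 60° to its stop and released. I handed the job in at about 23 s, with the robot clear and the beaker, bottle and vials not touched; no verdict came back.

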